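Open the guard gate of the stirred pressure vessel

TASK

Open the guard gate in front of the small stirred pressure vessel (the one with the dial gauge): press the thumb lever down so that the latch bar lifts clear of its catch, and push the gate away from you until it stands wide open, about square to where it was. Then let go and leave it so, with the other guard's gate shut.

Things in the scene. Friction and masses are not known exactly. Their poses are not given: they have to be found in the camera images.
- vessel_thumb (a point): Middle of the top face of the thumb lever, a level steel plate on the gate's outer (robot) side, 40 mm along the gate, 52 mm deep, 106 mm above the table. The point swings with the gate but does not dip with the lever. x: square through the gate, the way to push; y: along the gate to the hinge; z up. Upright hinge axis at x +40, y +65 mm. Gate's outer face at x +32 mm.
- vessel_gate (a joint): Gate of the guard holding one fat pot with a dial gauge; rad, 0 shut, grows as pushed inwards (counter-clockwise from above), stop 1.6. The whole front of an open-topped clear guard 260 wide, 360 deep: white frame 185 wide, 16 thick, top 135 mm high, hinged at the left seen from the robot (post 138 mm). Light friction, stays where left; nothing is in its way.
- vessel_bar (a joint): Latch bar on that gate: a see-saw pivoted 130 mm from the hinge, far end in a U catch open at the top, near end the thumb lever. Rad, 0 at rest, stop 0.32. About 1 N down on the lever sinks it up to 20 mm; beyond 12 mm (0.17 rad) the bar is clear. Hold it down while pushing until the gate is 0.15 rad open; let go, it falls back level by its weight.
- rack_gate (a joint): Gate of the second guard, alike but holding a rack of three slim steel cylinders; it stands to the left or the right of the first. Rad, 0 shut; leave it shut.

How it is judged:
On the way, in this order (a step that is already met when the one before it is completed fails the run):
1. the vessel gate's latch bar is lifted clear of its catch while the gate is still shut (within 0.1 rad) (value of joint vessel_bar above 0.16 rad and value of joint vessel_gate below 0.1 rad), for 0.05 s.
2. the vessel gate is swung open by more than 1.05 rad (60 degrees) (value of joint vessel_gate above 1.05 rad), for 0.1 s.
At the end, for the whole second after the job is handed in: The pressure vessel's gate stands still, open by more than 1.05 rad (60 degrees), its latch bar has dropped back level (within 0.06 rad), and the other guard's gate is shut (within 0.05 rad) (value of joint vessel_gate above 1.05 rad and velocity of joint vessel_gate between -0.05 and 0.05 rad/s and value of joint vessel_bar below 0.06 rad and value of joint rack_gate below 0.05 rad); the robot touches nothing.
It fails at once if the other guard's gate is opened (more than 0.1 rad) (value of joint rack_gate above 0.1 rad).
It also fails if it takes over 40 s, if anything falls off the work surface, if the arm or the gripper's body presses on something with over 40 N, if the wrist force passes 120 N, or if a joint passes its speed limit or range.

ROBOT

A 7-joint arm with a two-finger parallel gripper is mounted at the origin on the work surface. World frame = base frame: x ahead of the robot, y to its left, z up, the work surface at z = 0. Lengths are in m, angles in rad, forces in N, time in s.
With the tool pointing down it reaches from about 0.4 to 0.85 m from the base axis. Payload 4.5 kg.
Tool frame: the origin (TCP) lies on the centre line of the jaws, within the pads' length; the fingertips stand r.tip_reach ahead of it and the grasp point (between the pads) lies 3 mm ahead of it (r.tip_reach is the distance from the TCP to the fingertips, in m); z points along the fingers, y is the line along which they close (so a half turn about z gives the same grasp; the last joint's range is limited). The gripper opens to 88 mm and grips with 3 to 60 N. Pads are 18 mm wide; open, the fingers measure 123 mm over their backs; the gripper's body (75 mm by 187 mm) begins 45 mm behind the grasp point.
Start: joints at [-1.189, 0.689, -0.195, 1.565, 0.157, 0.902, -0.215], TCP at [0.213, 0.588, 0.261] pointing down, gripper open.
Joint ranges: [-3.01, 3.01], [-0.46, 2.08], [-1.47, 1.51], [0.13, 2.56], [-1, 4.14], [0.04, 2.09], [-2.66, 2.66]. Speed limits (rad/s): [2.57, 2.57, 3.14, 3.14, 3.14, 3.14, 3.14].

INTERFACE

Orientations are given as a unit quaternion [x, y, z, w].
In Python, from plant import readout, eyes, ticket, r gives the robot as it stands. The module is installed in compiled form; this text tells all that it offers.
- The arm moves only by the tool carry_out, never from a script. Its argument "motion" is a list that holds one entry, the list of rows, each a list of 7 numbers: the shift along the tool's x, y, z in mm, then the turn, a rotation vector about the tool's x, y, z in rad, then the opening in per cent of the stroke, from 0 (shut) to 100 (fully open). In form: [[[dx, dy, dz, ax, ay, az, claw], ...]]. A call has 1 to 8 rows; each row shifts and turns the commanded pose from where the row before left it, along the tool's axes as they then stand; what a row does not reach is not made up. A row lasts 1/10 s, in which the tool goes at most 50 mm and 8.59 degrees, less where a joint would pass 70% of its speed; a pose out of reach is approached as far as the arm can. A call is refused whole if a number of a shift passes 50 or a number of a turn 0.15, either way. A call with a gripper value outside its range is refused whole. The fingers move at their own pace and stop on an object; "squeeze" is the grip in N (left out, the last holds). Time passes only in rows, so rows that do not move let the fingers close. It gives the time, the measured TCP pose, the force and the opening at its end, in the units of the state.
- readout.get_state(): the state, without advancing time (a new reading comes with each control period).
- eyes.snapshot(name): name is "scene" or "top"; returns a dict with "pixels" (384x512x3 uint8, red, green, blue), "K" (3x3 intrinsics, pixels), "origin" and "attitude" of the camera in the world. Camera axes: x right, y down, z forward; pixel columns grow to the right and rows downward; lengths in m; the calibration is good to about 2 mm. A picture is of the moment at which its call begins. There is no depth.
- ticket.finish_job(): hands the job in, once; it reports no verdict.
The state is a dict: "clock": time; "q": joint angles; "qd": joint speeds; "joint_torque": joint torques, N m; "tool_pos": TCP position; "eef_rot": TCP orientation; "contact_force": force on the tool from outside, world axes, zero at the start; "moment": the same for the moment, N m; "opening": opening from 0.0 (shut) to 1.0 (fully open).
Only numpy, scipy, OpenCV 4.12 (cv2) and the standard library are available. Lean on these libraries where they do the work, as an engineer would, in place of code of your own. Each camera call takes 0.05 s, during which the arm holds its last target. There are 200 camera calls.

## Working session

There is one attempt and no reset: what is moved stays moved. The work goes in short steps, Python scripts to look and compute and a tool call to move; the robot and the scene stay as the last step left them, time stands still between calls to the robot, and variables do not carry over. Pictures are saved under pics/ and viewed, on a budget of 10 in all, crops included, one or two more only if the job needs it, and the job is handed in when it is done.

Besides the shell and the picture viewer there is one more tool, called after "Call:" as name(argument=value, ...), one argument or row to a line, values as JSON. carry_out: Moves the arm, as the interface text tells. Its arguments: {"type":"object","properties":{"motion":{"type":"array","items":{"type":"array","items":{"type":"array","items":{"type":"number"}}}},"squeeze":{"type":"number"}},"required":["motion"]}

```bash
mkdir -p pics; python3 - <<'E'
from plant import readout, eyes, r
import cv2, numpy as np
s=readout.get_state(); print({k:np.round(v,3) for k,v in s.items()}, r.tip_reach)
for n in("scene","top"):
    d=eyes.snapshot(n); cv2.imwrite(f"pics/{n}1.png",cv2.resize(d["pixels"][:,:,::-1],(768,576),interpolation=cv2.INTER_CUBIC))
    print(n,np.round(d["K"],1).tolist(),d["origin"],d["attitude"])
E
```

```text
{'clock': np.float64(0.0), 'q': array([-1.189,  0.69 , -0.195,  1.566,  0.157,  0.902, -0.215]), 'qd': array([-0.001,  0.   ,  0.001,  0.   , -0.   , -0.001,  0.001]), 'joint_torque': array([-0.0000e+00, -5.2758e+01, -1.2670e+00, -1.5343e+01, -5.3000e-02,
        6.0000e-03,  0.0000e+00]), 'tool_pos': array([0.213, 0.587, 0.26 ]), 'eef_rot': array([ 0.173,  0.985, -0.001, -0.   ]), 'contact_force': array([-0.349, -0.199,  0.129]), 'moment': array([ 0.016, -0.011,  0.008]), 'opening': np.float64(1.0)} 0.022
scene [[444.7, 0.0, 258.8], [0.0, 444.7, 192.7], [0.0, 0.0, 1.0]] [1.18225176 0.20864953 0.93239383] [ 0.56810857  0.75133736 -0.2694542  -0.20034783]
top [[398.0, 0.0, 257.1], [0.0, 398.0, 189.2], [0.0, 0.0, 1.0]] [0.31301491 0.0196584  1.14265917] [ 0.71045757 -0.69852431  0.05996444 -0.06097626]
```

View pics/scene1.png

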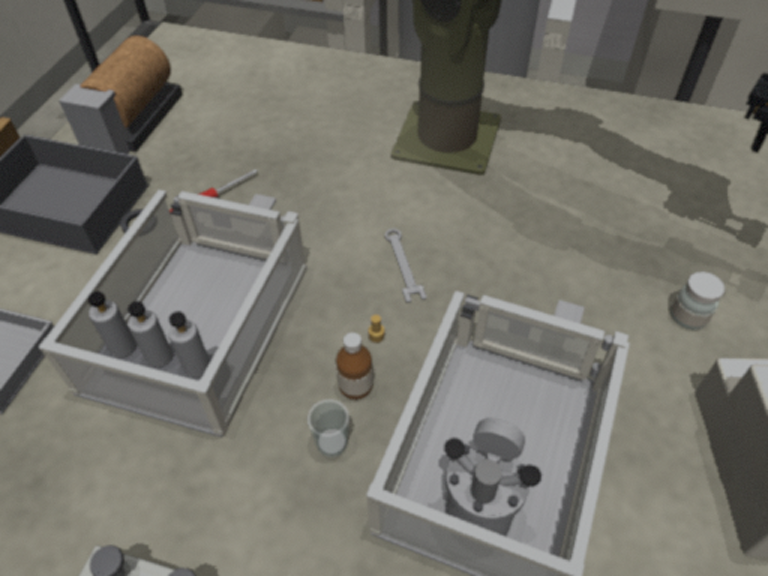

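View pics/top1.png

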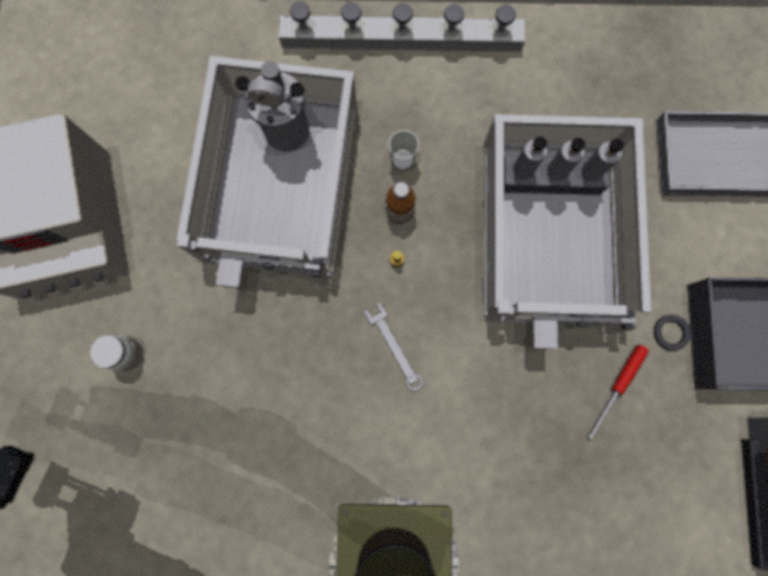

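The vessel guard is the left one. In the top view its thumb plate is at about (229,271) and the gate rail runs from (197,244) to (305,255). In the scene view the plate is at about (569,312). I'll take a close crop of both views.

```bash
cat > h.py <<'E'
import numpy as np, cv2
from scipy.spatial.transform import Rotation as R
def ray(d,u,v):
    x=R.from_quat(d["attitude"]).apply(np.linalg.inv(d["K"])@[u,v,1]); return np.array(d["origin"]),x/np.linalg.norm(x)
def onz(d,u,v,z):
    o,x=ray(d,u,v); return o+x*(z-o[2])/x[2]
def tri(a,b):
    A=0;B=0
    for o,x in(a,b):
        P=np.eye(3)-np.outer(x,x); A=A+P; B=B+P@o
    return np.linalg.solve(A,B)
def proj(d,p):
    c=R.from_quat(d["attitude"]).inv().apply(np.array(p)-d["origin"]); q=d["K"]@c; return q[:2]/q[2]
E
python3 - <<'E'
from plant import eyes
from h import *
out=[]
for n,(x,y) in(("top",(115,150)),("scene",(300,190))):
    d=eyes.snapshot(n); np.save(f"{n}.npy",d,allow_pickle=True)
    c=d["pixels"][y:y+50,x:x+130] if n=="top" else d["pixels"][y:y+70,x:x+130]
    out.append(cv2.resize(c,None,fx=6,fy=4.99 if 0 else 4.9,interpolation=cv2.INTER_CUBIC))
im=np.vstack(out); print(im.shape); cv2.imwrite("pics/c2.png",im[:,:,::-1])
t=np.load("top.npy",allow_pickle=True).item(); s=np.load("scene.npy",allow_pickle=True).item()
k=1.5
print(tri(ray(t,229/k,271/k),ray(s,569.5/k,312/k)))
a=onz(t,197/k,244/k,.135);b=onz(t,305/k,255/k,.135);print(a,b)
E
```

```text
(588, 780, 3)
[0.50908272 0.30036267 0.11312068]
[0.55181691 0.35060457 0.135     ] [0.53548896 0.16269069 0.135     ]
```

View pics/c2.png

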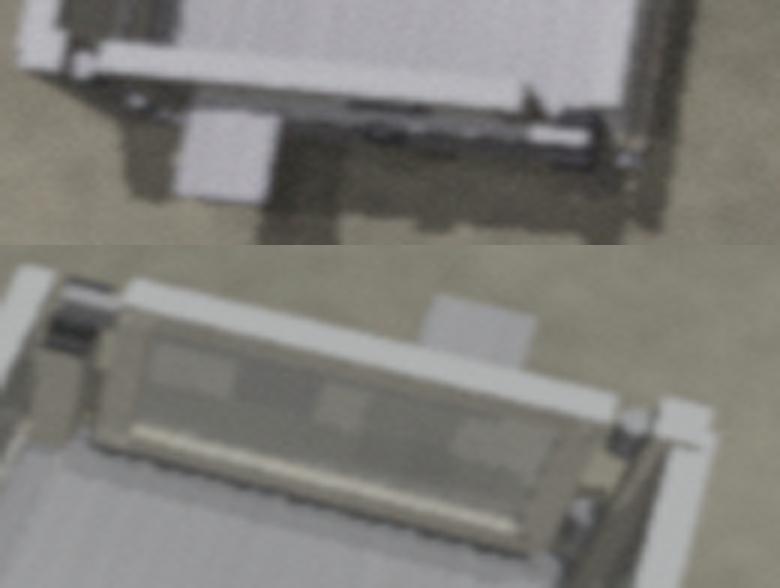

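```bash
python3 - <<'E'
from h import *
t=np.load("top.npy",allow_pickle=True).item(); s=np.load("scene.npy",allow_pickle=True).item()
T=lambda x,y:(115+x/6,150+y/4.9)
S=lambda x,y:(300+x/6,190+(y-245)/4.9)
L=tri(ray(t,*T(174,193)),ray(s,*S(538,317)));Rr=tri(ray(t,*T(268,203)),ray(s,*S(437,295)))
print(L,Rr)
a=onz(t,*T(100,57),.135);b=onz(t,*T(524,97),.135);print("rail",a,b,np.linalg.norm(a-b))
e=(a-b)/np.linalg.norm(a-b); n=np.array([e[1],-e[0],0]); print("yaw",np.arctan2(n[1],n[0]))
c=np.mean([onz(t,*T(*p),.106) for p in((185,112),(282,116),(268,203),(174,193))],0)
print("centre top@106",c)
m=(L+Rr)/2; print("from tri",m+n*.026)
print("rail dist from c along n",(a-c)@n,"y",(a-c)@e,(b-c)@e)
print("hinge",c+.04*n+.065*e)
E
```

```text
[0.4867021  0.32324006 0.10573646] [0.48218383 0.28303153 0.1034033 ]
rail [0.5545896  0.34993321 0.135     ] [0.53598599 0.16530329 0.135     ] 0.1855648162450921
yaw -0.10042263434986515
centre top@106 [0.50760435 0.2993181  0.106     ]
from tri [0.51031197 0.30052919 0.10456988]
rail dist from c along n 0.041674163419628214 y 0.05507056515860079 -0.13049425108649132
hinge [0.55391933 0.35998046 0.106     ]
```

Call:
carry_out(
  motion=[
    [[-38,-16,0,0,0,0,0],[-38,-16,0,0,0,0,0],[-38,-16,0,0,0,0,0],[-38,-16,0,0,0,0,0],[-38,-16,0,0,0,0,0],[-38,-16,0,0,0,0,0],[-38,-16,0,0,0,0,0],[-38,-16,0,0,0,0,0]],
  ],
)

```text
clock: 1.0
tool_pos: [0.4562, 0.3623, 0.2607]
eef_rot: [0.173, 0.985, -0.0, -0.0]
contact_force: [0.9, 0.3, -0.4]
opening: 0.299
```

Call:
carry_out(
  motion=[
    [[-38,-18,0,0,0,0,0],[-38,-18,0,0,0,0,0],[0,0,0,0,0,-0.12,0],[0,0,0,0,0,-0.128,0],[0,0,30,0,0,0,0],[0,0,20,0,0,0,0],[0,0,0,0,0,0,0],[0,0,0,0,0,0,0]],
  ],
)

```text
clock: 1.8
tool_pos: [0.5144, 0.304, 0.2109]
eef_rot: [0.05, 0.999, -0.0, -0.0]
contact_force: [0.1, 0.4, -0.0]
opening: 0.004
```

```bash
cat > st.py <<'E'
from plant import readout
from h import *
s=readout.get_state(); p=s["tool_pos"]; Rm=R.from_quat(s["eef_rot"])
print(s["clock"],p.round(4),"F",s["contact_force"].round(2),"open",s["opening"],"q",s["q"].round(2))
n=np.array([.995,-.1,0]);e=np.array([.1,.995,0]);P=np.array([.508,.2995,.105])
print("axes",Rm.as_matrix().round(3).tolist(),"rel n,e",(p-P)@n,(p-P)@e)
t=P+8e-3*n+5e-3*e+[0,0,.037]-p
print("to hover in tool mm",Rm.inv().apply(t)*1e3)
E
python3 st.py
```

```text
1.8 [0.5144 0.304  0.2109] F [ 0.14  0.37 -0.04] open 0.0040324978742265205 q [-0.44  0.72 -0.29  1.7   0.28  0.76  0.6 ]
axes [[-0.995, 0.1, -0.0], [0.1, 0.995, -0.0], [0.0, -0.0, -1.0]] rel n,e 0.005895294533928439 0.0051411860671064374
to hover in tool mm [-2.12317607 -0.13626347 68.87697   ]
```

Call:
carry_out(
  motion=[
    [[-2,0,25,0,0,0,0],[0,0,25,0,0,0,0],[0,0,19,0,0,0,0],[0,0,0,0,0,0,0],[0,0,0,0,0,0,0]],
  ],
)

```text
clock: 2.3
tool_pos: [0.517, 0.3044, 0.143]
eef_rot: [0.05, 0.999, 0.001, 0.001]
contact_force: [0.5, -1.2, 0.5]
opening: 0.002
```

```bash
cat > look.py <<'E'
import sys
from plant import eyes
from h import *
out=[]
for n,(x,y,w,h) in(("top",(85,110,170,115)),("scene",(270,160,170,115))):
    d=eyes.snapshot(n); out.append(cv2.resize(d["pixels"][y:y+h,x:x+w],None,fx=4.4,fy=2.6 if 0 else 2.6,interpolation=cv2.INTER_CUBIC))
cv2.imwrite(sys.argv[1],np.vstack(out)[:,:,::-1])
E
python3 st.py; python3 look.py pics/c3.png
```

```text
2.3 [0.517  0.3044 0.143 ] F [ 0.5  -1.16  0.47] open 0.001970397394820982 q [-0.46  0.82 -0.26  1.74  0.32  0.62  0.57]
axes [[-0.995, 0.099, 0.001], [0.099, 0.995, 0.001], [-0.001, 0.001, -1.0]] rel n,e 0.00845573960443824 0.005743831351019322
to hover in tool mm [ 0.45722113 -0.74468756  0.95484401]
```

View pics/c3.png

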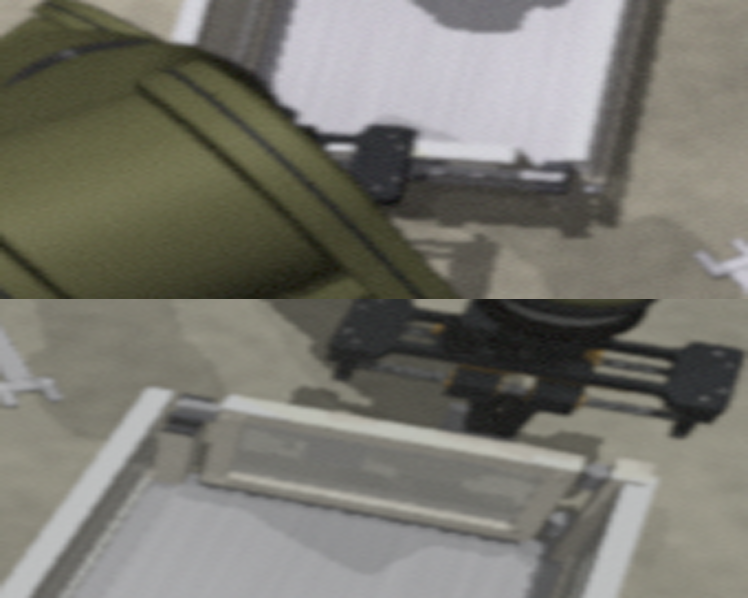

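The crop shows the closed fingers over the plate, just outside the rail at about (500,420) in the lower view, and clear of the gate. Next I press the lever.

Call:
carry_out(
  motion=[
    [[0,0,8,0,0,0,0],[0,0,7,0,0,0,0],[0,0,4,0,0,0,0],[0,0,4,0,0,0,0],[0,0,0,0,0,0,0],[0,0,0,0,0,0,0]],
  ],
)

```text
clock: 3.0
tool_pos: [0.5162, 0.3038, 0.1186]
eef_rot: [0.05, 0.999, -0.0, -0.0]
contact_force: [-1.0, 0.6, 0.5]
opening: 0.008
```

Call:
carry_out(
  motion=[
    [[0,0,3,0,0,0,0],[0,0,3,0,0,0,0],[0,0,0,0,0,0,0],[0,0,0,0,0,0,0],[0,0,0,0,0,0,0]],
  ],
)

```text
clock: 3.5
tool_pos: [0.5163, 0.3036, 0.1127]
eef_rot: [0.05, 0.999, -0.0, -0.0]
contact_force: [-0.7, -1.1, 1.0]
opening: 0.004
```

```bash
python3 st.py; python3 look.py pics/c4.png
```

```text
3.5 [0.5163 0.3036 0.1127] F [-0.67 -1.06  1.  ] open 0.004120214622682598 q [-0.47  0.86 -0.24  1.76  0.34  0.56  0.55]
axes [[-0.995, 0.1, -0.0], [0.1, 0.995, -0.0], [0.0, -0.0, -1.0]] rel n,e 0.007838075109393619 0.004876633830065586
to hover in tool mm [ -0.15815365   0.1167777  -29.26589751]
```

View pics/c4.png

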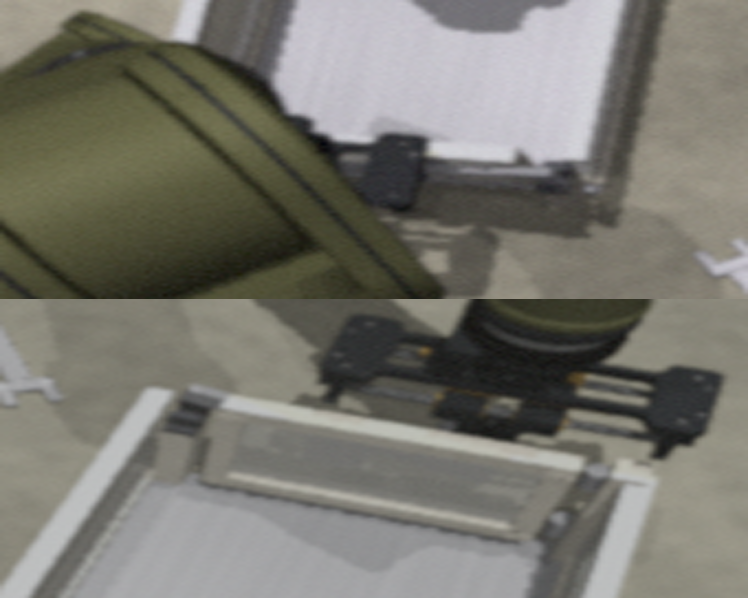

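The bar's far end, at about (205,390) in the lower view, is visibly raised above where it was. The lever takes about 1 N. Now I push.

Call:
carry_out(
  motion=[
    [[-6,0,0,0,0,0,0],[-5,0,0,0,0,0,0],[-4,0,0,0,0,0,0],[-4,-1,0,0,0,-0.07,0],[-4.3,-1,0,0,0,-0.07,0],[-4.3,-1,0,0,0,-0.07,0],[0,0,0,0,0,0,0],[0,0,0,0,0,0,0]],
  ],
)

```text
clock: 4.4
tool_pos: [0.5444, 0.2987, 0.1128]
eef_rot: [-0.054, 0.999, 0.0, 0.0]
contact_force: [0.7, -0.9, 1.0]
opening: 0.006
```

```bash
python3 st.py; python3 look.py pics/c5.png
```

```text
4.4 [0.5444 0.2987 0.1128] F [ 0.68 -0.93  0.99] open 0.0058672647789081355 q [-0.41  0.89 -0.3   1.69  0.41  0.63  0.74]
axes [[-0.994, -0.108, 0.001], [-0.108, 0.994, 0.0], [-0.001, 0.0, -1.0]] rel n,e 0.036314033311404 0.002837932163400502
to hover in tool mm [ 27.23225879   7.97177435 -29.25705233]
```

View pics/c5.png

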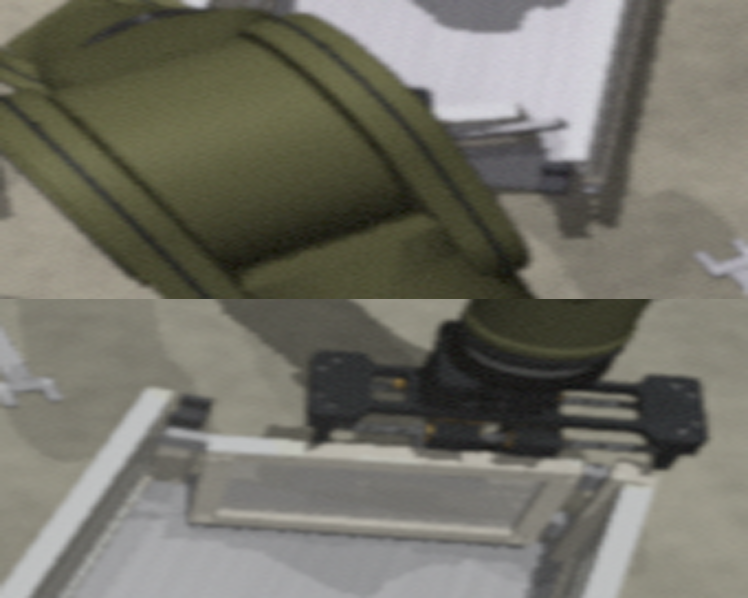

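The gate has swung in by about 0.2 rad and the bar has passed the catch (the bar's end is at about (165,433) in the lower view). I'll continue along the arc.

Call:
carry_out(
  motion=[
    [[-7.3,-1.6,0,0,0,-0.12,0],[-7.3,-1.6,0,0,0,-0.12,0],[-7.3,-1.6,0,0,0,-0.12,0],[-7.3,-1.6,0,0,0,-0.12,0],[-7.3,-1.6,0,0,0,-0.12,0],[0,0,0,0,0,0,0]],
  ],
)

```text
clock: 5.1
tool_pos: [0.581, 0.3039, 0.1126]
eef_rot: [-0.347, 0.938, 0.0, 0.0]
contact_force: [1.4, -0.8, 0.6]
opening: 0.006
```

```bash
python3 st.py; python3 look.py pics/c6.png
```

```text
5.1 [0.581  0.3039 0.1126] F [ 1.37 -0.84  0.55] open 0.005738330028433531 q [-0.3   0.95 -0.48  1.57  0.57  0.77  1.25]
axes [[-0.759, -0.651, 0.001], [-0.651, 0.759, 0.001], [-0.001, 0.0, -1.0]] rel n,e 0.07216491672290062 0.011673524256351082
to hover in tool mm [ 49.07442344  41.8474982  -29.44276803]
```

View pics/c6.png

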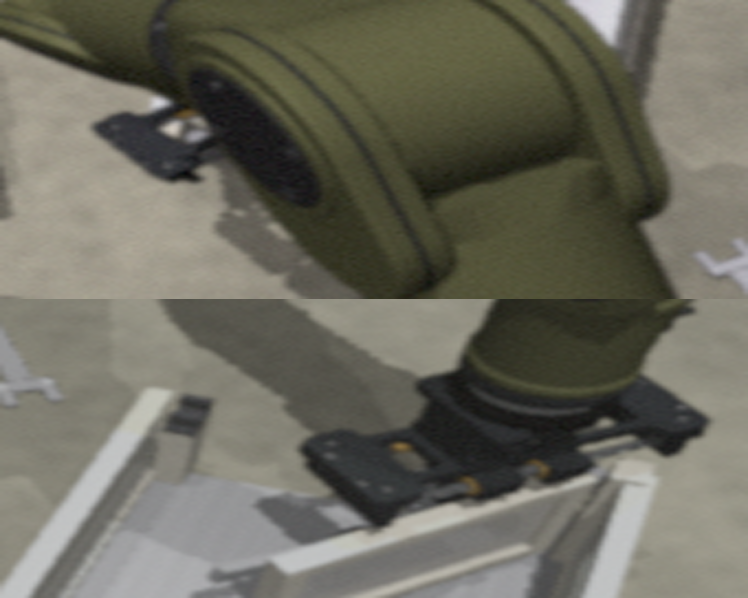

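The gate is now open about 0.8 rad and moving with the tool. Five more rows.

Call:
carry_out(
  motion=[
    [[-7.3,-1.6,0,0,0,-0.12,0],[-7.3,-1.6,0,0,0,-0.12,0],[-7.3,-1.6,0,0,0,-0.12,0],[-7.3,-1.6,0,0,0,-0.12,0],[-7,-1.6,0,0,0,-0.12,0],[0,0,0,0,0,0,0],[0,0,0,0,0,0,0]],
  ],
)

```text
clock: 5.9
tool_pos: [0.6068, 0.3288, 0.1128]
eef_rot: [-0.608, 0.794, 0.0, -0.0]
contact_force: [0.1, 1.3, 0.3]
opening: 0.007
```

```bash
python3 st.py; sed -i 's/(85,110,170,115)/(85,60,170,115)/;s/(270,160,170,115)/(270,180,170,115)/' look.py; python3 look.py pics/c7.png
```

```text
5.9 [0.6068 0.3288 0.1128] F [0.12 1.26 0.28] open 0.006629819932090383 q [-0.26  1.02 -0.64  1.44  0.7   0.91  1.78]
axes [[-0.261, -0.965, -0.001], [-0.965, 0.261, 0.001], [-0.0, 0.001, -1.0]] rel n,e 0.09533726003879961 0.0389888761616763
to hover in tool mm [ 47.7448689   80.65329291 -29.21071878]
```

View pics/c7.png

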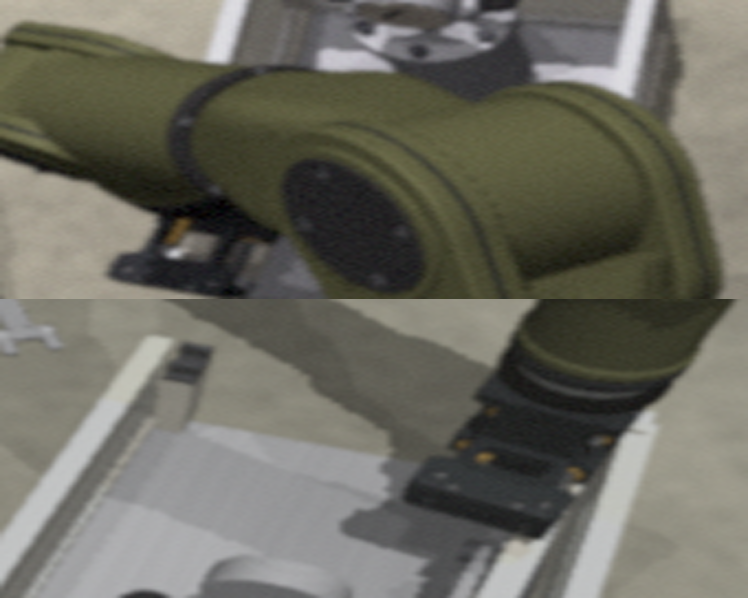

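The gate is open about 1.4 rad, beside the left wall. I back off slightly and lift slowly, so that the bar drops level, and then retract.

Call:
carry_out(
  motion=[
    [[2,0,-4,0,0,0,0],[1,0,-8,0,0,0,0],[0,0,-8,0,0,0,0],[0,0,-15,0,0,0,0],[0,0,-35,0,0,0,0],[0,0,-45,0,0,0,0],[0,0,-45,0,0,0,0],[0,0,0,0,0,0,0]],
  ],
)

```text
clock: 6.8
tool_pos: [0.6089, 0.3283, 0.2815]
eef_rot: [-0.609, 0.793, 0.0, 0.007]
contact_force: [-0.1, -0.5, -0.1]
opening: 0.01
```

Call:
carry_out(
  motion=[
    [[0,45,0,0,0,0,0],[0,45,0,0,0,0,0],[0,45,0,0,0,0,0],[0,45,0,0,0,0,0],[0,45,0,0,0,0,0],[0,30,0,0,0,0,0],[0,0,0,0,0,0,0],[0,0,0,0,0,0,0]],
  ],
)

```text
clock: 7.6
tool_pos: [0.3603, 0.391, 0.2732]
eef_rot: [-0.61, 0.793, -0.0, 0.0]
contact_force: [0.3, -0.5, -0.1]
opening: 0.004
```

```bash
python3 st.py; python3 - <<'E'
from plant import eyes
import cv2,numpy as np
a=[cv2.resize(eyes.snapshot(n)["pixels"],(400,300)) for n in("top","scene")]
d=eyes.snapshot("scene")["pixels"][180:300,240:430]; e=eyes.snapshot("top")["pixels"][30:190,110:270]
im=np.vstack([np.hstack(a),np.hstack([cv2.resize(e,(330,300)),cv2.resize(d,(470,300))])])
cv2.imwrite("pics/c8.png",im[:,:,::-1])
E
```

```text
7.6 [0.3603 0.391  0.2732] F [ 0.3  -0.52 -0.09] open 0.004464784141363649 q [-0.46  0.63 -0.75  1.82  0.54  0.91  1.42]
axes [[-0.257, -0.967, 0.001], [-0.967, 0.257, -0.0], [-0.0, -0.001, -1.0]] rel n,e -0.15606366267106014 0.07626937960160693
to hover in tool mm [  44.34766875 -173.13412834  131.43318167]
```

View pics/c8.png

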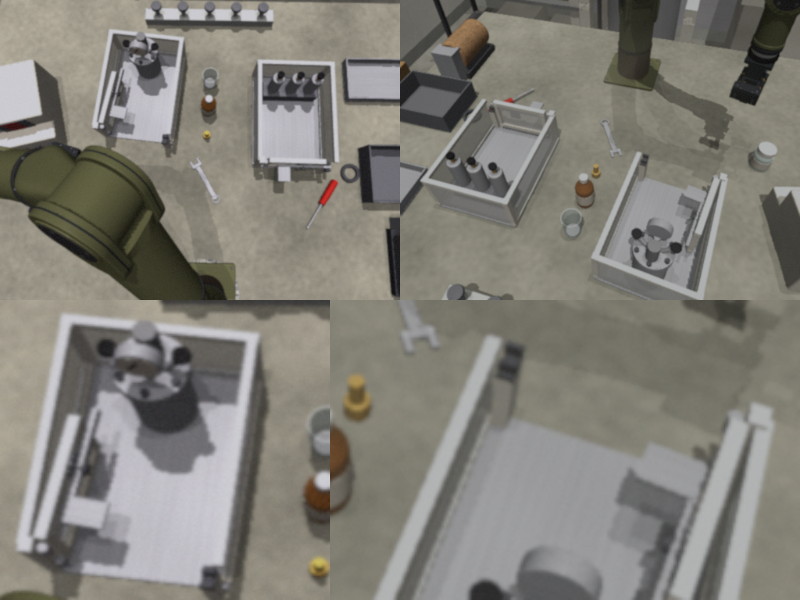

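The gate stands wide open along the left wall and the thumb plate looks level (about (665,465) in the lower right). The rack guard's gate is shut and the arm is well clear.

```bash
python3 -c "
from plant import ticket
print(ticket.finish_job())"
```

```text
the job is handed in; nothing more can be done
None
```

The vessel guard's gate is open and the job is handed in at about 8 s on the robot's clock. No verdict was reported.

- **What I did:** I pressed the thumb lever down about 14 mm with closed fingers, which took about 1 N. I then pushed the gate round its hinge to about 1.4 rad, backed off slightly, lifted slowly and retracted.
- **Last checks:** The final pictures show the gate standing open beside the left wall, the thumb lever back level and the rack gate shut. The arm is clear of everything, and the force reading is down at its noise level of about 0.6 N.
- **Limits of the checks:** No check failed or disagreed. The gate angle is inferred from the tool's turn and the pictures. The bar angle, about 0.27 rad when pressed, is inferred from the fingertip height; neither joint can be read directly.

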